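# Open the counterweighted hold-down and load the cutting die

## Task

On the leather-cutting jig, take the red bar of the counterweighted hold-down, lift it over past its balance point and ease it down onto its open rest, never letting it swing freely, so that it stays open by itself when you let go. Then put the larger die, the one with the orange handle, on the bed and slide it home between the guide strips until it is flush against the fence's brass stop pad; press it there gently for about a second, just firmly enough to feel the pad, and let go. Do not drag the jig across the bench, and leave the other things alone.

Things in the scene. Friction and masses are not known exactly. Their poses are not given: they have to be found in the camera images.
- jig: Heavy grey-green jig, 5 kg, loose on the bench: a sideways push of roughly 20 N can shift it. Origin on the bench under the middle of the bed; x runs along the channel from its open front (robot side) to the fence, z up. Base x -140 to +115, y -95 to +95 mm; its flat top (the bed) is 30 mm high. Hinge posts at x 69 to 101, y 74 to 90 mm either side, 103 mm tall.
- mouth (a point): Middle of the channel's flared mouth, on the bed at jig x -70, y 0, height 30 mm. Steel guide strips 12 mm high leave a channel 92 mm wide (y -46 to +46) from jig x -36 mm to the fence; the flare is about 105 mm wide here, and in front of it the bed is flat and free.
- fence: Fence across the end of the channel: a fixed grey-green block 90 mm long, 14 mm high, carrying a brass stop pad (88 mm long, 11 mm high) that is set by hand and stands out towards the robot by anything from 4 to 9 mm, never measured; it takes a gentle press (3 to 15 N) without moving. Origin at the middle of the foot of the block's front face (jig x +56, y 0, height 30 mm); x axis is the jig's.
- hinge (a point): Middle of the hold-down's hinge axis, at jig x +85, y 0, height 85 mm; the axis runs along the jig's y.
- bail_bar (a point): Middle of the hold-down's red crossbar: round, 14 mm diameter, along the jig's y, 116 mm free between the two side arms, 170 mm from the hinge axis. Shut, it is 85 mm above the bench at jig x -85 mm, with 48 mm free under it; there is a flat crosspiece 22 mm wide between the arms at 80 mm from the hinge.
- bail (a joint): Angle of the hold-down, rad: 0 shut (arms level, reaching towards the robot), growing as the red bar rises over to the far side; at 1.90 it meets its fixed open rest (bar at jig x +140, height 246 mm). It balances somewhere from 0.8 to 1.2 (its dark counterweight varies), falling shut below, open above. Lifting takes 4 to 7 N at the bar. Hardly any friction: let go early it swings over 2.5 rad/s, too fast.
- die: Larger cutting die: plywood board 80 (x) by 84 (y) by 16 mm, 350 g, with an upright orange handle in its middle, 24 mm thick (x), 60 mm long (y), from 16 to 56 mm above the underside. Origin at the centre of the underside. Home: flat on the bed, an x end of the board touching the brass pad, so its origin is 44 to 49 mm in front of the fence block's face, as the pad is set.
- die_grip (a point): Middle of the orange handle, 40 mm above the die's underside.
- spare_die: Smaller die with a blue handle, board 60 by 64 by 16 mm, handle of the same size; not needed. Origin at the centre of the underside. It lies on one side of the jig, the larger die on the other; which is which varies.
- spool: Tan thread spool, 52 mm diameter, 60 mm tall, origin under its centre; not needed.
- glue_jar: Jar, 68 mm diameter, 85 mm tall, origin under its centre; not needed.
- mallet: Hammer lying on the bench, origin under its middle; not needed.
- awl: Screwdriver-like awl lying on the bench, origin under its middle; not needed.
- steel_block: Steel pounding block 90 by 70 by 25 mm, origin under its centre; not needed.
- tool_cup: White cup, 80 mm diameter, 100 mm tall, origin under its centre; not needed.
Mind the look-alikes: they are no part of the job. Leave any purple look-alike of the die alone.

How it is judged:
On the way, in this order (a step that is already met when the one before it is completed fails the run):
1. the hold-down lies open (within 0.1 rad of its rest), still, and let go, with the die not yet on the jig (value of joint bail above 1.8 rad and velocity of joint bail between -0.1 and 0.1 rad/s and contact force between the fingers and bail below 0.1 N and contact force between die and jig below 0.1 N), for 0.2 s.
2. the die is pressed against the fence (its pad) with more than 2 N for half a second (contact force between die and fence above 2 N), for 0.5 s.
At the end, for the whole second after the job is handed in: The hold-down rests open by itself (over 1.80 rad, still) and the larger die lies flat and at rest on the bed at the brass pad: origin 42 to 52 mm in front of the fence block (all pad settings, 2 to 3 mm to spare), within 6 mm of the middle, square within 0.06 rad; all let go (value of joint bail above 1.8 rad and velocity of joint bail between -0.1 and 0.1 rad/s and x of die in the frame of fence between -0.052 and -0.042 m and y of die in the frame of fence between -0.006 and 0.006 m and z of die in the frame of fence below 0.003 m and angle between die's own z axis and vertical below 0.05 rad and angle between the x axis of die and the x axis of fence, either way round below 0.06 rad and linear speed of die below 0.02 m/s); the robot touches nothing.
It fails at once if the hold-down swings freely or slams (faster than 2.5 rad/s) (velocity of joint bail above 2.5 rad/s or velocity of joint bail below -2.5 rad/s).
It fails at once if the die is forced against the fence (over 18 N) (contact force between die and fence above 18 N).
It fails at once if the jig is dragged (moved over 12 mm) (distance of jig from where it was at the start of the episode above 0.012 m).
It fails at once if one of the other things is knocked away (moved over 30 mm) (distance of any of spare_die, spool, glue_jar, mallet, awl, steel_block, tool_cup from where it was at the start of the episode above 0.03 m).
It also fails if it takes over 67 s, if anything falls off the work surface, if the arm or the gripper's body presses on something with over 40 N, if the wrist force passes 120 N, or if a joint passes its speed limit or range.

## Robot

A 7-joint arm with a two-finger parallel gripper is mounted at the origin on the work surface. World frame = base frame: x ahead of the robot, y to its left, z up, the work surface at z = 0. Lengths are in m, angles in rad, forces in N, time in s.
With the tool pointing down it reaches from about 0.425 to 0.875 m from the base axis. Payload 8.4 kg.
Tool frame: the origin (TCP) lies on the mounting face of the last link; the fingertips stand 173 mm ahead of it and the grasp point (between the pads) lies 155 mm ahead of it (arm.nose_length is the z of the fingertips in the tool frame, in m); z points along the fingers, y is the direction in which the jaws open and shut (so a half turn about z gives the same grasp; the last joint's range is limited). The gripper opens to 85 mm and grips with 20 to 120 N. Pads are 22 mm wide; open, the fingers measure 114 mm over their backs; the gripper's body (76 mm by 85 mm) begins 54 mm behind the grasp point. The pads swing forward as they close: fully open they stand 13 mm farther back than shut.
Start: joints at [-1.364, 0.333, 0.04, 1.465, -0.013, 1.343, -0.059], TCP at [0.196, 0.62, 0.405] pointing down, gripper open.
Joint ranges: [-2.58, 2.58], [-0.38, 2.09], [-1.3, 1.39], [0.25, 2.4], [-1.5, 4.64], [0.08, 2.09], [-2.65, 2.65]. Speed limits (rad/s): [2.22, 2.22, 2.79, 2.79, 3.14, 3.14, 3.14].

## Interface

Orientations are given as a unit quaternion [x, y, z, w].
In Python, from cell import arm gives the robot as it stands. The module is installed in compiled form; this text tells all that it offers.
- The arm moves only by the shell command python3 -m inch 'ROWS' [FORCE]. ROWS is JSON, a list of rows, each an object with "dp": the shift along the tool's x, y, z normalised to -1 to 1, where 1 is 0.4 m, a list of three; "turn": the turn about the tool's z normalised to -1 to 1, where 1 is pi rad; "jaw": the gripper's target within -1 to 1 (shut at 1, half-way at 0, fully open at -1). A call has 1 to 5 rows; each row is the pose to reach, as a shift and turn from the pose measured when the call began, along the tool's axes at that moment, turning the shorter way round; what a row does not reach only later rows make up. A row lasts 1/12 s, in which the tool goes at most 41.7 mm and 7.16 degrees, less where a joint would pass 70% of its speed; a pose out of reach is approached as far as the arm can. A call with a number of a shift or a turn outside -1 to 1 is refused whole. A call with a gripper value outside its range is refused whole. The fingers move at their own pace and stop on an object; FORCE is the grip in N (left out, the last holds). Time passes only in rows, so rows that repeat a pose let the fingers close. It gives the time, the measured TCP pose, the force and the opening at its end, in the units of the state.
- arm.state(): the state, without advancing time (a new reading comes with each control period).
- arm.get_image(name): name is "scene" or "side" or "wrist"; returns (picture, depth): 384x512x3 uint8, blue, green, red; 384x512 float32, m along the optical axis (not along the pixel's ray), 0 where there is no reading.
- arm.camera_info(name): a dict with "vertical_fov" (degrees; the focal length in pixels is half the picture's height over the tangent of half this angle, whatever the lens; pixels are square), "cx", "cy" (the principal point, pixels), "rvec" (rotation vector, rad) and "tvec" (3), from world to camera coordinates, as OpenCV has them. Camera axes: x right, y down, z forward; pixel columns grow to the right and rows downward; lengths in m; the calibration is good to about 2 mm. The wrist camera is an equidistant fisheye: a pixel r from the principal point sees the ray r / f radians off the axis. A picture is of the moment at which its call begins: read the wrist's pose just before it. camera_info takes no time and is no camera call; for the wrist camera it gives the pose at the moment of the call.
- arm.finish_job(): hands the job in, once; it reports no verdict.
The state is a dict: "time_s": time; "joint_positions": joint angles; "joint_velocities": joint speeds; "joint_efforts": joint torques, N m; "tool_pos": TCP position; "ee_rot": TCP orientation; "contact_force": force on the tool from outside, world axes, zero at the start; "torque": the same for the moment, N m; "grip_width": finger opening in m.
Only numpy, scipy, OpenCV 4.12 (cv2) and the standard library are available. Lean on these libraries where they do the work, as an engineer would, in place of code of your own. Each camera call takes 0.05 s, during which the arm holds its last target. There are 200 camera calls.

## Working session

There is one attempt and no reset: what is moved stays moved. The work goes in short steps, Python scripts to look and compute and a shell command to move; the robot and the scene stay as the last step left them, time stands still between calls to the robot, and variables do not carry over. Pictures are saved under pics/ and viewed, about 8 in all and at most 12, crops included, and the job is handed in when it is done.

```bash
mkdir -p pics; cat > h.py <<'E'
import numpy as np, cv2
from cell import arm
from scipy.spatial.transform import Rotation as R
def cam(n):
    i=arm.camera_info(n); f=192/np.tan(np.radians(i['vertical_fov'])/2)
    M=cv2.Rodrigues(np.array(i['rvec'],float))[0]; return f,i['cx'],i['cy'],M,np.array(i['tvec'],float).ravel()
def cloud(n,d,c):
    f,cx,cy,M,t=c; v,u=np.mgrid[:384,:512]
    x=(u-cx)/f;y=(v-cy)/f
    if n=='wrist':
        r=np.hypot(x,y)+1e-9; k=np.tan(r)/r; x=x*k;y=y*k
    P=np.stack([x*d,y*d,d],-1)
    return (P-t)@M
def grab(n):
    c=cam(n); im,d=arm.get_image(n); return im,d,cloud(n,d,c)
def st():
    s=arm.state(); print(round(s['time_s'],2),np.round(s['tool_pos'],4),np.round(s['ee_rot'],3),'F',np.round(s['contact_force'],1),'g',round(s['grip_width'],4)); return s
E
python3 - <<'E'
from h import *
s=st(); print(R.from_quat(s['ee_rot']).as_matrix().round(3))
ims=[]
for n in ['scene','side','wrist']:
    im,d,P=grab(n); np.savez(''+n+'.npz',im=im,d=d,P=P); ims.append(im)
    f,cx,cy,M,t=cam(n); print(n,f,-M.T@t,M[2])
cv2.imwrite('pics/a.png',cv2.resize(np.hstack(ims[:2]),(800,300)));cv2.imwrite('pics/w.png',ims[2])
E
```

```text
0.0 [0.1957 0.6197 0.4038] [ 0.152  0.988 -0.001 -0.   ] F [-0.9 -0.3  0.1] g 0.0853
[[-0.954  0.301 -0.   ]
 [ 0.301  0.954 -0.002]
 [-0.    -0.002 -1.   ]]
scene 352.8315472092392 [1.13463987 0.56577133 0.75343062] [-0.52015378 -0.54628118 -0.65651879]
side 385.8654058147232 [-0.12231799 -0.78725841  0.74077946] [ 0.57302667  0.63792521 -0.51448213]
wrist 297.3186396354542 [0.12501249 0.64225803 0.37314153] [ 0.27781286 -0.08796401 -0.95659937]
```

View pics/a.png

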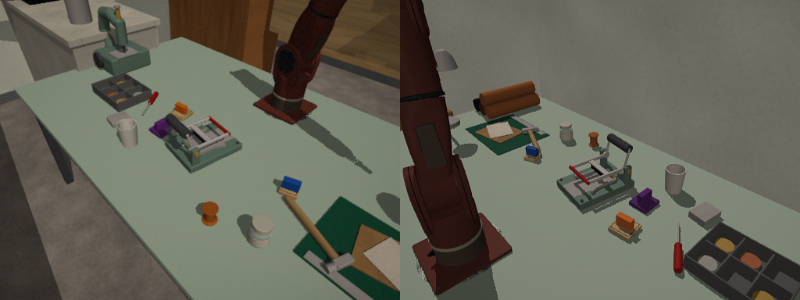

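The jig is at scene (200,140) in the half-scale picture. The candidate dies are orange at (181,110), purple (the look-alike) at (160,130) and blue (the spare) at (290,186). Orange fits the description, so I'll measure it and confirm in a crop.

```bash
python3 - <<'E'
from h import *
Z={n:np.load(n+'.npz') for n in['scene','side']}
def blobs(n,lo,hi,name,zmin=.01,zmax=.3):
    im=Z[n]['im'];P=Z[n]['P'];hsv=cv2.cvtColor(im,cv2.COLOR_BGR2HSV)
    m=cv2.inRange(hsv,lo,hi)
    m[(P[...,2]<zmin)|(P[...,2]>zmax)|(Z[n]['d']==0)]=0
    k,l,s,c=cv2.connectedComponentsWithStats(m)
    for i in range(1,k):
        if s[i,4]>60:
            p=P[l==i]; 
            if np.hypot(*p.mean(0)[:2])<.3: continue
            top=p[p[:,2]>np.percentile(p[:,2],97)-.006]
            r=cv2.minAreaRect(top[:,:2].astype(np.float32)*1000)
            print(n,name,c[i].round(),s[i,4],'mean',p.mean(0).round(3),'z',np.percentile(p[:,2],[3,97]).round(3),'toprect',np.round(r[0],0),np.round(r[1],0),round(r[2],1))
for n in Z:
    blobs(n,(8,170,100),(20,255,255),'orange')
    blobs(n,(0,170,60),(5,255,255),'red'); blobs(n,(174,170,60),(180,255,255),'red2')
    blobs(n,(105,150,40),(125,255,255),'blue'); blobs(n,(128,100,40),(155,255,255),'purple')
a=Z['scene']['im'][170:350,280:500];b=Z['side']['im'][200:420,180:400][:184]
cv2.imwrite('pics/b.png',np.hstack([cv2.resize(a,(400,330)),cv2.resize(Z['side']['im'][210:395,170:394],(400,330))]))
E
```

```text
scene orange [232. 138.] 177 mean [ 0.443 -0.282  0.041] z [0.019 0.058] toprect [ 440. -286.] [23. 57.] 10.1
scene orange [269. 269.] 345 mean [0.755 0.225 0.054] z [0.016 0.062] toprect [753. 223.] [46. 48.] 46.4
scene red [196. 125.] 81 mean [ 0.464 -0.476  0.021] z [0.013 0.027] toprect [ 461. -480.] [95. 17.] 30.9
scene red [279. 160.] 93 mean [ 0.459 -0.031  0.09 ] z [0.085 0.093] toprect [458. -32.] [114.  10.] 82.2
scene blue [373. 236.] 333 mean [0.47  0.33  0.045] z [0.022 0.058] toprect [466. 328.] [23. 57.] 20.1
scene purple [205. 163.] 358 mean [ 0.598 -0.238  0.031] z [0.012 0.058] toprect [ 621. -197.] [165.  45.] 59.5
side orange [136. 113.] 189 mean [0.669 0.924 0.145] z [0.14  0.149] toprect [681. 924.] [332.  39.] 0.5
side orange [288. 278.] 146 mean [ 0.435 -0.294  0.055] z [0.052 0.057] toprect [ 434. -293.] [24. 57.] 8.2
side red [229. 224.] 123 mean [ 0.45  -0.041  0.089] z [0.085 0.092] toprect [451. -37.] [134.  13.] 81.0
side red [356. 330.] 388 mean [ 0.45  -0.493  0.022] z [0.014 0.026] toprect [ 457. -489.] [101.  22.] 35.4
side blue [169. 193.] 175 mean [0.457 0.316 0.041] z [0.021 0.056] toprect [459. 324.] [25. 62.] 20.3
side purple [313. 256.] 584 mean [ 0.573 -0.261  0.028] z [0.011 0.056] toprect [ 581. -254.] [61. 25.] 2.6
```

View pics/b.png

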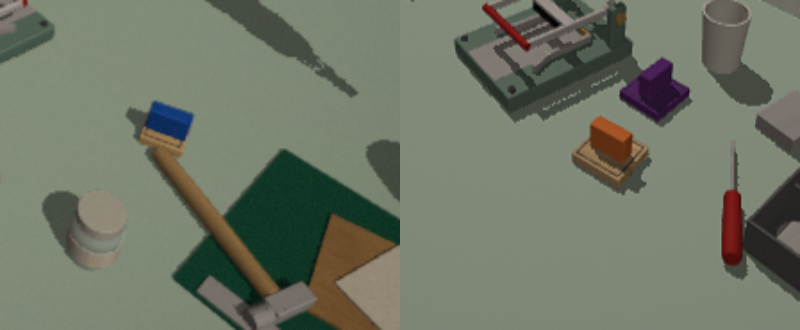

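The crop confirms the orange-handled die on a plywood board at about (0.437,-0.290), with its x axis at about +9°. The purple one is the look-alike and stays put. The bar is at about (0.455,-0.034,0.089) and the jig yaw is about -8.4°. I'll move above the bar now.

```bash
cat > plan.py <<'E'
# plan.py x y z yawdeg [x y z ...]: normalised dp/turn from the present pose; z is the grasp point height; yaw = world heading of tool y
import sys; from h import *
a=list(map(float,sys.argv[1:])); s=st(); M=R.from_quat(s['ee_rot']).as_matrix(); p=np.array(s['tool_pos'])
cur=np.degrees(np.arctan2(M[1,1],M[0,1])); g=p+.155*M[:,2]; print('grasp',g.round(4),'yaw',cur.round(2))
yaw=a[3]; t=(cur-yaw+180)%360-180
for i in [0]+list(range(4,len(a),3)):
    d=M.T@(np.array(a[i:i+3])-g); print('dp',(d/.4).round(4),'turn',round(t/180,4),'rows',round(np.linalg.norm(d)/.0417,1))
E
python3 plan.py .42 .33 .25 -8.4
```

```text
0.15 [0.1956 0.6197 0.404 ] [ 0.152  0.988 -0.001 -0.   ] F [ 0.1  0.  -0.2] g 0.0854
grasp [0.1956 0.6195 0.249 ] yaw 72.48
dp [-0.7529 -0.5213 -0.0018] turn 0.4493 rows 8.8
```

```bash
python3 -m inch '[{"dp":[-0.75,-0.52,0],"turn":0.45,"jaw":-1},{"dp":[-0.75,-0.52,0],"turn":0.45,"jaw":-1},{"dp":[-0.75,-0.52,0],"turn":0.45,"jaw":-1},{"dp":[-0.75,-0.52,0],"turn":0.45,"jaw":-1},{"dp":[-0.75,-0.52,0],"turn":0.45,"jaw":-1}]' 20; python3 plan.py .42 .15 .25 -8.4
```

```text
time_s: 0.57
tool_pos: [0.324, 0.4532, 0.4043]
ee_rot: [0.452, 0.892, -0.0, 0.0]
contact_force: [1.2, 0.8, 0.7]
grip_width: 0.0856
0.57 [0.324  0.4532 0.4043] [ 0.452  0.892 -0.     0.   ] F [1.2 0.8 0.7] g 0.0856
grasp [0.324  0.4531 0.2493] yaw 36.32
dp [-0.7526 -0.2554 -0.0013] turn 0.2484 rows 7.6
```

```bash
python3 -m inch '[{"dp":[-0.75,-0.26,0],"turn":0.25,"jaw":-1},{"dp":[-0.75,-0.26,0],"turn":0.25,"jaw":-1},{"dp":[-0.75,-0.26,0],"turn":0.25,"jaw":-1},{"dp":[-0.75,-0.26,0],"turn":0.25,"jaw":-1},{"dp":[-0.75,-0.26,0],"turn":0.25,"jaw":-1}]'; python3 plan.py .455 -.034 .24 -8.4
```

```text
time_s: 0.98
tool_pos: [0.3851, 0.2539, 0.4043]
ee_rot: [0.704, 0.71, -0.0, 0.0]
contact_force: [0.9, 0.9, 1.5]
grip_width: 0.0856
0.98 [0.3851 0.2539 0.4043] [ 0.704  0.71  -0.     0.   ] F [0.9 0.9 1.5] g 0.0856
grasp [0.385  0.2539 0.2493] yaw 0.5
dp [-0.7212  0.1686  0.0236] turn 0.0495 rows 7.1
```

```bash
python3 -m inch '[{"dp":[-0.72,0.17,0.02],"turn":0.05,"jaw":-1},{"dp":[-0.72,0.17,0.02],"turn":0.05,"jaw":-1},{"dp":[-0.72,0.17,0.02],"turn":0.05,"jaw":-1},{"dp":[-0.72,0.17,0.02],"turn":0.05,"jaw":-1},{"dp":[-0.72,0.17,0.02],"turn":0.05,"jaw":-1}]'; python3 plan.py .455 -.034 .19 -8.4
```

```text
time_s: 1.4
tool_pos: [0.4342, 0.0515, 0.3988]
ee_rot: [0.757, 0.653, 0.0, -0.0]
contact_force: [1.2, 0.6, 0.3]
grip_width: 0.0854
1.4 [0.4342 0.0515 0.3988] [ 0.757  0.653  0.    -0.   ] F [1.2 0.6 0.3] g 0.0854
grasp [0.4341 0.0516 0.2438] yaw -8.49
dp [-0.2039  0.0833  0.1345] turn -0.0005 rows 2.5
```

```bash
python3 -m inch '[{"dp":[-0.2,0.08,0.13],"turn":0,"jaw":-1},{"dp":[-0.2,0.08,0.13],"turn":0,"jaw":-1},{"dp":[-0.2,0.08,0.13],"turn":0,"jaw":-1},{"dp":[-0.2,0.08,0.13],"turn":0,"jaw":-1}]'; python3 - <<'E'
from h import *
st(); im,d,P=grab('wrist'); np.savez('w2.npz',im=im,d=d,P=P); cv2.imwrite('pics/w2.png',im)
hsv=cv2.cvtColor(im,cv2.COLOR_BGR2HSV); m=(cv2.inRange(hsv,(0,150,50),(6,255,255))|cv2.inRange(hsv,(174,150,50),(180,255,255)))>0
k,l,s,c=cv2.connectedComponentsWithStats(m.astype(np.uint8))
for i in range(1,k):
  if s[i,4]>80:
    p=P[(l==i)&(d>0)]; print(c[i],s[i],p.mean(0).round(4),np.percentile(p[:,2],[3,50,97]).round(4))
    r=cv2.minAreaRect(p[:,:2].astype(np.float32)*1000); print(r)
E
```

```text
time_s: 1.73
tool_pos: [0.4533, -0.0364, 0.3449]
ee_rot: [0.759, 0.651, -0.001, -0.001]
contact_force: [-0.0, -0.0, -0.5]
grip_width: 0.0853
1.73 [ 0.4533 -0.0364  0.3449] [ 0.759  0.651 -0.001 -0.001] F [-0.  -0.  -0.5] g 0.0853
[254.17486122 188.92149088] [ 246  110   18  162 2522] [ 0.4551 -0.0283  0.0893] [0.0862 0.0908 0.0926]
((453.7406921386719, -36.52307891845703), (141.1778106689453, 16.48288917541504), 79.8327407836914)
[ 11.73463357 226.91607565] [   0  154   35  112 1692] [ 0.093  -0.0512  0.0115] [0.0101 0.0115 0.0127]
((82.12922668457031, -28.576026916503906), (168.91925048828125, 72.06681060791016), 88.40713500976562)
```

View pics/w2.png

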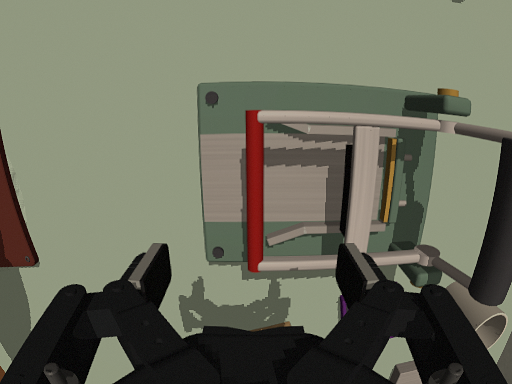

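The wrist view shows the bar as a vertical red strip at x≈254, rows 110–270, between the jaws. The channel, brass pad (390,180) and posts are visible. I'll get a line fit for yaw and centre.

```bash
python3 - <<'E'
from h import *
z=np.load('w2.npz'); im,d,P=z['im'],z['d'],z['P']
hsv=cv2.cvtColor(im,cv2.COLOR_BGR2HSV); m=(cv2.inRange(hsv,(0,150,50),(6,255,255))|cv2.inRange(hsv,(174,150,50),(180,255,255)))>0
u=np.arange(512)[None,:]; m&=(u>200)&(d>0)
C=[]
for v in range(112,268,4):
    p=P[v][m[v]]; 
    if len(p)>5: C.append(p[np.argsort(p[:,2])[-5:]].mean(0))
C=np.array(C); l=cv2.fitLine(C[:,:2].astype(np.float32),cv2.DIST_HUBER,0,.001,.001).ravel(); print('bar yaw',np.degrees(np.arctan2(l[1],l[0])), 'ends',C[0].round(4),C[-1].round(4),'zmed',np.median(C[:,2]))
# jig base top outline: bed height points green
b=(hsv[...,0]>60)&(hsv[...,0]<90)&(abs(P[...,2]-.03)<.006)&(d>0)&(u>190)
q=P[b][:,:2]; print(len(q), cv2.minAreaRect((q*1000).astype(np.float32)))
# brass pad
b=cv2.inRange(hsv,(15,120,60),(30,255,255))>0; b&=(u>370)&(u<410)&(d>0); v,_=np.nonzero(b); b[:130]=0;b[230:]=0
p=P[b]; print('pad',len(p),np.percentile(p[:,2],[5,50,95]).round(4),cv2.minAreaRect((p[:,:2]*1000).astype(np.float32)))
E
```

```text
bar yaw 81.32041 ends [0.4644 0.0324 0.0919] [ 0.4453 -0.0922  0.0917] zmed 0.09180355174395137
17 ((566.3182373046875, -88.65864562988281), (220.57496643066406, 139.71087646484375), 33.35141372680664)
pad 400 [0.0393 0.0409 0.0421] ((591.7810668945312, -53.26358413696289), (87.61416625976562, 6.841608047485352), 80.9346694946289)
```

```bash
python3 plan.py .455 -.032 .085 -8.8
```

```text
1.78 [ 0.4536 -0.0341  0.3459] [ 0.759  0.651 -0.001 -0.001] F [0.4 1.  0.4] g 0.0853
grasp [ 0.4532 -0.0342  0.1909] yaw -8.73
dp [0.0063 0.0041 0.2647] turn 0.0004 rows 2.5
```

```bash
python3 -m inch '[{"dp":[0.006,0.004,0.09],"turn":0,"jaw":-1},{"dp":[0.006,0.004,0.18],"turn":0,"jaw":-1},{"dp":[0.006,0.004,0.25],"turn":0,"jaw":-1},{"dp":[0.006,0.004,0.265],"turn":0,"jaw":-1},{"dp":[0.006,0.004,0.265],"turn":0,"jaw":0}]'; python3 plan.py .455 -.032 .085 -8.8
```

```text
time_s: 2.2
tool_pos: [0.4547, -0.031, 0.2389]
ee_rot: [0.758, 0.652, -0.003, -0.001]
contact_force: [0.1, 0.0, 0.0]
grip_width: 0.0754
2.2 [ 0.4547 -0.031   0.2389] [ 0.758  0.652 -0.003 -0.001] F [0.1 0.  0. ] g 0.0754
grasp [ 0.4538 -0.0313  0.0839] yaw -8.66
dp [-0.0013  0.0031 -0.0027] turn 0.0008 rows 0.0
```

```bash
python3 -m inch '[{"dp":[0,0.003,-0.003],"turn":0,"jaw":0.3},{"dp":[0,0.003,-0.003],"turn":0,"jaw":0.6},{"dp":[0,0.003,-0.003],"turn":0,"jaw":0.8},{"dp":[0,0.003,-0.003],"turn":0,"jaw":1},{"dp":[0,0.003,-0.003],"turn":0,"jaw":1}]' 25;python3 -m inch '[{"dp":[0,0,0],"turn":0,"jaw":1},{"dp":[0,0,0],"turn":0,"jaw":1},{"dp":[0,0,0],"turn":0,"jaw":1}]'; python3 plan.py .455 -.032 .085 -8.8
```

```text
time_s: 2.62
tool_pos: [0.4558, -0.0311, 0.2408]
ee_rot: [0.758, 0.652, -0.002, -0.002]
contact_force: [-16.1, 2.7, 30.0]
grip_width: 0.0133
time_s: 2.87
tool_pos: [0.4558, -0.0311, 0.241]
ee_rot: [0.758, 0.652, -0.002, -0.002]
contact_force: [-3.0, -0.1, 4.0]
grip_width: 0.0129
2.87 [ 0.4558 -0.0311  0.241 ] [ 0.758  0.652 -0.002 -0.002] F [-3.  -0.1  4. ] g 0.0129
grasp [ 0.4549 -0.0311  0.086 ] yaw -8.65
dp [-0.0021  0.0006  0.0026] turn 0.0008 rows 0.0
```

```bash
cat > arc.py <<'E'
# arc.py th...: rows for bail angles, from the present pose; bar shut at B, jig yaw Y
import sys; from h import *
B=np.array([.4549,-.0311,.0855]); Y=np.radians(-8.8); X=np.array([np.cos(Y),np.sin(Y),0])
s=st(); M=R.from_quat(s['ee_rot']).as_matrix(); g=np.array(s['tool_pos'])+.155*M[:,2]
H=B+.17*X; v=g-H; print('theta',np.arctan2(v[2],-v@X).round(3),'r',np.hypot(v[2],v@X).round(4))
for t in map(float,sys.argv[1:]):
    q=H+.17*(np.array([0,0,1])*np.sin(t)-X*np.cos(t)); print(t,(M.T@(q-g)/.4).round(3))
E
python3 arc.py .06 .12 .18 .24 .30
```

```text
2.87 [ 0.4558 -0.0311  0.241 ] [ 0.758  0.652 -0.002 -0.002] F [-3.  -0.1  4. ] g 0.0129
theta 0.003 r 0.17
0.06 [ 0.     0.001 -0.024]
0.12 [ 0.     0.003 -0.05 ]
0.18 [-0.     0.006 -0.075]
0.24 [-0.     0.012 -0.1  ]
0.3 [-0.     0.018 -0.124]
```

```bash
python3 -m inch '[{"dp":[0,0.001,-0.024],"turn":0,"jaw":1},{"dp":[0,0.003,-0.05],"turn":0,"jaw":1},{"dp":[0,0.006,-0.075],"turn":0,"jaw":1},{"dp":[0,0.012,-0.1],"turn":0,"jaw":1},{"dp":[0,0.018,-0.124],"turn":0,"jaw":1}]'; python3 arc.py .37 .44 .51 .58 .65
```

```text
time_s: 3.28
tool_pos: [0.4629, -0.0322, 0.2917]
ee_rot: [0.758, 0.652, -0.002, -0.002]
contact_force: [0.2, 1.4, -7.3]
grip_width: 0.0129
3.28 [ 0.4629 -0.0322  0.2917] [ 0.758  0.652 -0.002 -0.002] F [ 0.2  1.4 -7.3] g 0.0129
theta 0.304 r 0.1707
0.37 [-0.     0.011 -0.026]
0.44 [-0.     0.022 -0.053]
0.51 [-0.     0.036 -0.08 ]
0.58 [-0.     0.051 -0.105]
0.65 [-0.     0.068 -0.13 ]
```

```bash
python3 -m inch '[{"dp":[0,0.011,-0.026],"turn":0,"jaw":1},{"dp":[0,0.022,-0.053],"turn":0,"jaw":1},{"dp":[0,0.036,-0.08],"turn":0,"jaw":1},{"dp":[0,0.051,-0.105],"turn":0,"jaw":1},{"dp":[0,0.068,-0.13],"turn":0,"jaw":1}]'; python3 arc.py .72 .79 .86 .93 1.0
```

```text
time_s: 3.7
tool_pos: [0.4885, -0.0361, 0.3439]
ee_rot: [0.758, 0.652, -0.005, -0.005]
contact_force: [-14.6, 2.8, 6.1]
grip_width: 0.0126
3.7 [ 0.4885 -0.0361  0.3439] [ 0.758  0.652 -0.005 -0.005] F [-14.6   2.8   6.1] g 0.0126
theta 0.642 r 0.1726
0.72 [-0.     0.026 -0.022]
0.79 [-0.001  0.046 -0.044]
0.86 [-0.001  0.067 -0.065]
0.93 [-0.001  0.09  -0.083]
1.0 [-0.001  0.114 -0.101]
```

```bash
sed -i 's/q=H+.17\*/q=H+.174*/' arc.py; python3 arc.py .70 .76 .83 .90 .97
```

```text
3.7 [ 0.4885 -0.0361  0.3439] [ 0.758  0.652 -0.005 -0.005] F [-14.6   2.8   6.1] g 0.0126
theta 0.642 r 0.1726
0.7 [-0.     0.012 -0.022]
0.76 [-0.001  0.03  -0.042]
0.83 [-0.001  0.051 -0.063]
0.9 [-0.001  0.074 -0.083]
0.97 [-0.001  0.098 -0.102]
```

```bash
python3 -m inch '[{"dp":[0,0.012,-0.022],"turn":0,"jaw":1},{"dp":[0,0.03,-0.042],"turn":0,"jaw":1},{"dp":[0,0.051,-0.063],"turn":0,"jaw":1}]'; python3 arc.py .90 .97 1.04 1.11 1.18
```

```text
time_s: 3.95
tool_pos: [0.5094, -0.0393, 0.3699]
ee_rot: [0.758, 0.652, -0.004, -0.005]
contact_force: [-1.7, 1.6, -4.0]
grip_width: 0.0126
3.95 [ 0.5094 -0.0393  0.3699] [ 0.758  0.652 -0.004 -0.005] F [-1.7  1.6 -4. ] g 0.0126
theta 0.836 r 0.1745
0.9 [-0.001  0.022 -0.017]
0.97 [-0.001  0.046 -0.036]
1.04 [-0.001  0.072 -0.052]
1.11 [-0.001  0.098 -0.067]
1.18 [-0.001  0.126 -0.08 ]
```

```bash
sed -i 's/q=H+.174\*/q=H+.17*/; s/^H=.*//; s/H=B+.17\*X;/H=B+.17*X+[0,0,.0055];/' arc.py; python3 arc.py .87 .94 1.01 1.08 1.15
```

```text
3.95 [ 0.5094 -0.0393  0.3699] [ 0.758  0.652 -0.004 -0.005] F [-1.7  1.6 -4. ] g 0.0126Traceback (most recent call last):
  File "arc.py", line 7, in <module>
    q=H+.17*(np.array([0,0,1])*np.sin(t)-X*np.cos(t)); print(t,(M.T@(q-g)/.4).round(3))
      ^
NameError: name 'H' is not defined
```

```bash
sed -i '5s/.*/H=B+.17*X+[0,0,.0055]; v=g-H; print("theta",np.arctan2(v[2],-v@X).round(3),"r",np.hypot(v[2],v@X).round(4))/' arc.py; python3 arc.py .88 .95 1.02 1.09 1.16
```

```text
3.95 [ 0.5094 -0.0393  0.3699] [ 0.758  0.652 -0.004 -0.005] F [-1.7  1.6 -4. ] g 0.0126
theta 0.814 r 0.1705
0.88 [-0.001  0.022 -0.018]
0.95 [-0.001  0.045 -0.036]
1.02 [-0.001  0.069 -0.053]
1.09 [-0.001  0.095 -0.068]
1.16 [-0.001  0.122 -0.081]
```

```bash
python3 -m inch '[{"dp":[0,0.022,-0.018],"turn":0,"jaw":1},{"dp":[0,0.045,-0.036],"turn":0,"jaw":1},{"dp":[0,0.069,-0.053],"turn":0,"jaw":1},{"dp":[0,0.095,-0.068],"turn":0,"jaw":1},{"dp":[0,0.122,-0.081],"turn":0,"jaw":1}]'; python3 arc.py 1.23 1.30 1.37 1.44 1.51
```

```text
time_s: 4.37
tool_pos: [0.5586, -0.0467, 0.4037]
ee_rot: [0.758, 0.652, -0.004, -0.005]
contact_force: [-7.8, 0.6, 10.0]
grip_width: 0.0129
4.37 [ 0.5586 -0.0467  0.4037] [ 0.758  0.652 -0.004 -0.005] F [-7.8  0.6 10. ] g 0.0129
theta 1.168 r 0.1714
1.23 [-0.002  0.026 -0.007]
1.3 [-0.002  0.054 -0.016]
1.37 [-0.002  0.083 -0.023]
1.44 [-0.002  0.112 -0.029]
1.51 [-0.002  0.142 -0.032]
```

```bash
python3 -m inch '[{"dp":[0,0.025,-0.011],"turn":0,"jaw":1},{"dp":[0,0.052,-0.021],"turn":0,"jaw":1},{"dp":[0,0.08,-0.029],"turn":0,"jaw":1},{"dp":[0,0.109,-0.035],"turn":0,"jaw":1},{"dp":[0,0.138,-0.038],"turn":0,"jaw":1}]'; python3 arc.py 1.57 1.63 1.69 1.75 1.8
```

```text
time_s: 4.78
tool_pos: [0.6144, -0.055, 0.4196]
ee_rot: [0.758, 0.652, -0.004, -0.005]
contact_force: [1.7, 0.5, -0.7]
grip_width: 0.0129
4.78 [ 0.6144 -0.055   0.4196] [ 0.758  0.652 -0.004 -0.005] F [ 1.7  0.5 -0.7] g 0.0129
theta 1.51 r 0.1739
1.57 [-0.002  0.026  0.009]
1.63 [-0.002  0.052  0.009]
1.69 [-0.003  0.077  0.011]
1.75 [-0.003  0.102  0.015]
1.8 [-0.003  0.123  0.019]
```

```bash
python3 - <<'E'
from h import *
st(); a=[]
for n in['scene','side']:
    im,d,P=grab(n); hsv=cv2.cvtColor(im,cv2.COLOR_BGR2HSV); m=(cv2.inRange(hsv,(0,170,60),(4,255,255))>0)|(cv2.inRange(hsv,(175,170,60),(180,255,255))>0); m&=(P[...,2]>.15)&(P[...,2]<.3)&(d>0)&(np.hypot(P[...,0]-.6,P[...,1]+.05)<.15)
    p=P[m]; print(n,len(p),p.mean(0).round(4),np.percentile(p[:,2],[3,50,97]).round(4)); v,u=np.nonzero(m); a.append(cv2.resize(im[int(v.mean())-60:int(v.mean())+70,int(u.mean())-65:int(u.mean())+65],(400,400)))
cv2.imwrite('pics/c.png',np.hstack(a))
E
```

```text
4.78 [ 0.6144 -0.055   0.4196] [ 0.758  0.652 -0.004 -0.005] F [ 1.7  0.5 -0.7] g 0.0129
scene 78 [ 0.621  -0.0149  0.2597] [0.2544 0.2604 0.2623]
side 97 [ 0.6078 -0.0698  0.2579] [0.2534 0.2582 0.2611]
```

View pics/c.png

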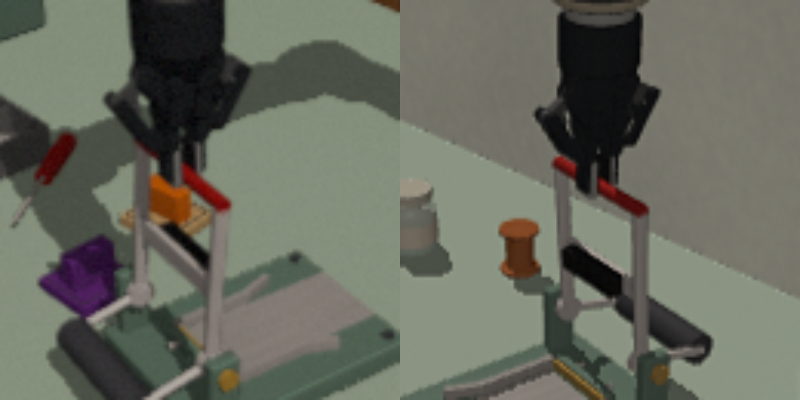

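The bar sits in the jaws at z≈0.255, about 9 mm nearer the tips than planned, but it's still held. The angle is about 1.5. I'll correct the offset and continue.

```bash
sed -i 's/\.0055/.0093/' arc.py; python3 arc.py 1.56 1.61 1.66 1.71 1.76
```

```text
4.88 [ 0.6153 -0.055   0.4196] [ 0.758  0.652 -0.003 -0.004] F [2.3 0.4 2.5] g 0.0129
theta 1.515 r 0.1701
1.56 [-0.002  0.019 -0.001]
1.61 [-0.002  0.04  -0.001]
1.66 [-0.003  0.061  0.001]
1.71 [-0.003  0.083  0.003]
1.76 [-0.003  0.104  0.006]
```

```bash
python3 -m inch '[{"dp":[-0.001,0.019,-0.001],"turn":0,"jaw":1},{"dp":[-0.002,0.04,-0.001],"turn":0,"jaw":1},{"dp":[-0.002,0.061,0.001],"turn":0,"jaw":1},{"dp":[-0.003,0.083,0.003],"turn":0,"jaw":1},{"dp":[-0.003,0.104,0.006],"turn":0,"jaw":1}]'; python3 arc.py 1.80 1.83 1.86 1.88 1.90
```

```text
time_s: 5.3
tool_pos: [0.6573, -0.0617, 0.4171]
ee_rot: [0.758, 0.653, -0.003, -0.004]
contact_force: [2.6, 4.6, -0.7]
grip_width: 0.0128
5.3 [ 0.6573 -0.0617  0.4171] [ 0.758  0.653 -0.003 -0.004] F [ 2.6  4.6 -0.7] g 0.0128
theta 1.767 r 0.1706
1.8 [-0.002  0.013  0.004]
1.83 [-0.002  0.026  0.007]
1.86 [-0.002  0.038  0.011]
1.88 [-0.002  0.046  0.013]
1.9 [-0.003  0.054  0.016]
```

```bash
python3 -m inch '[{"dp":[-0.002,0.013,0.004],"turn":0,"jaw":1},{"dp":[-0.002,0.026,0.007],"turn":0,"jaw":1},{"dp":[-0.002,0.038,0.011],"turn":0,"jaw":1},{"dp":[-0.002,0.046,0.013],"turn":0,"jaw":1},{"dp":[-0.002,0.051,0.015],"turn":0,"jaw":1}]'; python3 arc.py 1.9 1.92 1.94
```

```text
time_s: 5.72
tool_pos: [0.6783, -0.0651, 0.411]
ee_rot: [0.757, 0.653, -0.002, -0.004]
contact_force: [3.9, 4.6, 1.9]
grip_width: 0.0126
5.72 [ 0.6783 -0.0651  0.411 ] [ 0.757  0.653 -0.002 -0.004] F [3.9 4.6 1.9] g 0.0126
theta 1.898 r 0.1702
1.9 [-0.002  0.001  0.001]
1.92 [-0.002  0.009  0.004]
1.94 [-0.002  0.017  0.006]
```

```bash
python3 -m inch '[{"dp":[-0.002,0.004,0.002],"turn":0,"jaw":1},{"dp":[-0.002,0.009,0.004],"turn":0,"jaw":1},{"dp":[-0.002,0.013,0.005],"turn":0,"jaw":1},{"dp":[-0.002,0.013,0.005],"turn":0,"jaw":1},{"dp":[-0.002,0.013,0.005],"turn":0,"jaw":1}]'; python3 arc.py 1.94 1.97
```

```text
time_s: 6.13
tool_pos: [0.6817, -0.0661, 0.4103]
ee_rot: [0.757, 0.653, -0.003, -0.007]
contact_force: [-20.2, 8.6, 18.1]
grip_width: 0.0125
6.13 [ 0.6817 -0.0661  0.4103] [ 0.757  0.653 -0.003 -0.007] F [-20.2   8.6  18.1] g 0.0125
theta 1.914 r 0.1704
1.94 [-0.002  0.01   0.005]
1.97 [-0.002  0.022  0.009]
```

```bash
python3 -m inch '[{"dp":[0,-0.004,-0.002],"turn":0,"jaw":1},{"dp":[0,-0.004,-0.002],"turn":0,"jaw":0.6},{"dp":[0,-0.004,-0.002],"turn":0,"jaw":0},{"dp":[0,-0.004,-0.002],"turn":0,"jaw":-0.4},{"dp":[0,-0.004,-0.002],"turn":0,"jaw":-0.4}]'; python3 arc.py; python3 -m inch '[{"dp":[0,0,-0.05],"turn":0,"jaw":-0.4},{"dp":[0,0,-0.15],"turn":0,"jaw":-0.4},{"dp":[0,0,-0.15],"turn":0,"jaw":-1},{"dp":[0,0,-0.15],"turn":0,"jaw":-1}]'; python3 plan.py .55 -.18 .30 9 .437 -.290 .16
```

```text
time_s: 6.55
tool_pos: [0.6803, -0.0665, 0.4111]
ee_rot: [0.757, 0.653, -0.003, -0.006]
contact_force: [0.3, -0.9, -0.1]
grip_width: 0.0527
6.55 [ 0.6803 -0.0665  0.4111] [ 0.757  0.653 -0.003 -0.006] F [ 0.3 -0.9 -0.1] g 0.0527
theta 1.905 r 0.1707
time_s: 6.88
tool_pos: [0.6815, -0.0677, 0.4736]
ee_rot: [0.758, 0.653, -0.002, -0.005]
contact_force: [-0.2, 0.5, -0.7]
grip_width: 0.0815
6.88 [ 0.6815 -0.0677  0.4736] [ 0.758  0.653 -0.002 -0.005] F [-0.2  0.5 -0.7] g 0.0815
grasp [ 0.6801 -0.0671  0.3186] yaw -8.52
dp [-0.3275 -0.2793  0.0482] turn -0.0973 rows 4.2
dp [-0.6424 -0.5145  0.3996] turn -0.0973 rows 8.8
```

```bash
python3 -m inch '[{"dp":[-0.33,-0.28,0.0],"turn":-0.097,"jaw":-1},{"dp":[-0.33,-0.28,0.0],"turn":-0.097,"jaw":-1},{"dp":[-0.33,-0.28,0.0],"turn":-0.097,"jaw":-1},{"dp":[-0.33,-0.28,0.0],"turn":-0.097,"jaw":-1},{"dp":[-0.33,-0.28,0.0],"turn":-0.097,"jaw":-1}]'; python3 plan.py .437 -.29 .16 9
```

```text
time_s: 7.3
tool_pos: [0.5458, -0.1887, 0.4745]
ee_rot: [0.653, 0.757, -0.002, -0.005]
contact_force: [-0.2, -1.1, 0.3]
grip_width: 0.0854
7.3 [ 0.5458 -0.1887  0.4745] [ 0.653  0.757 -0.002 -0.005] F [-0.2 -1.1  0.3] g 0.0854
grasp [ 0.5443 -0.1881  0.3196] yaw 8.43
dp [-0.2148 -0.2991  0.4004] turn -0.0032 rows 5.2
```

```bash
python3 -m inch '[{"dp":[-0.215,-0.3,0.38],"turn":-0.003,"jaw":-1},{"dp":[-0.215,-0.3,0.38],"turn":-0.003,"jaw":-1},{"dp":[-0.215,-0.3,0.38],"turn":-0.003,"jaw":-1},{"dp":[-0.215,-0.3,0.38],"turn":-0.003,"jaw":-1},{"dp":[-0.215,-0.3,0.38],"turn":-0.003,"jaw":-1}]'; python3 - <<'E'
from h import *
st(); im,d,P=grab('wrist'); np.savez('w3.npz',im=im,d=d,P=P)
hsv=cv2.cvtColor(im,cv2.COLOR_BGR2HSV); m=cv2.inRange(hsv,(8,170,80),(20,255,255))
k,l,s,c=cv2.connectedComponentsWithStats(m)
for i in range(1,k):
  if s[i,4]>150:
    p=P[(l==i)&(d>0)]; t=p[(p[:,2]>.05)&(p[:,2]<.062)]; print(c[i],s[i,4],p.mean(0).round(4))
    if len(t)>30: print(len(t),cv2.minAreaRect(t[:,:2].astype(np.float32)*1000))
im2,d2,P2=grab('side'); hsv=cv2.cvtColor(im2,cv2.COLOR_BGR2HSV); m=(cv2.inRange(hsv,(0,170,60),(4,255,255))>0)&(P2[...,2]>.15)&(P2[...,2]<.3)&(d2>0)&(np.hypot(P2[...,0]-.65,P2[...,1]+.05)<.15); p=P2[m]; print('bar',p.mean(0).round(4))
cv2.imwrite('pics/d.png',np.vstack([np.hstack([im,im2])]) [:, :])
cv2.imwrite('pics/d.png',cv2.resize(np.hstack([im,im2]),(800,300)))
E
```

```text
time_s: 7.72
tool_pos: [0.4418, -0.2864, 0.3281]
ee_rot: [0.65, 0.76, -0.001, -0.005]
contact_force: [-0.2, -0.5, -0.2]
grip_width: 0.0856
7.72 [ 0.4418 -0.2864  0.3281] [ 0.65   0.76  -0.001 -0.005] F [-0.2 -0.5 -0.2] g 0.0856
[246.61897275 196.38731656] 1908 [ 0.4343 -0.2892  0.051 ]
1623 ((435.94183349609375, -291.0162658691406), (21.424646377563477, 59.89161682128906), 8.755348205566406)
bar [nan nan nan]<stdin>:9: RuntimeWarning: Mean of empty slice.
  ret = um.true_divide(
```

View pics/d.png

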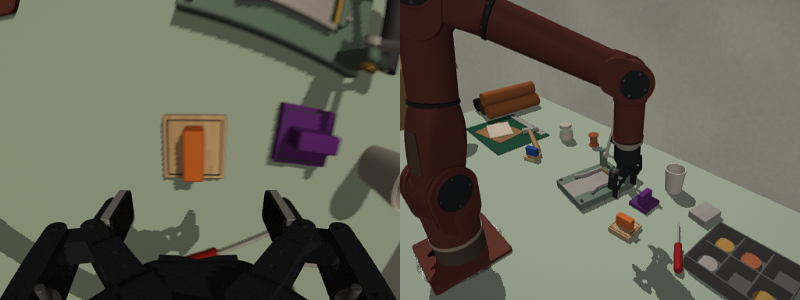

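The wrist view has the orange die at (193,150) with its board aligned, and the purple one clear at (305,140). The measured handle centre is (0.436,-0.291) at 8.75°.

```bash
python3 plan.py .436 -.291 .042 8.75
```

```text
7.82 [ 0.4379 -0.2885  0.3255] [ 0.652  0.758 -0.003 -0.008] F [ 0.1  0.4 -0.4] g 0.0854
grasp [ 0.4354 -0.2877  0.1705] yaw 8.55
dp [-0.0111  0.0053  0.3212] turn -0.0011 rows 3.1
```

```bash
python3 -m inch '[{"dp":[-0.011,0.005,0.1],"turn":-0.001,"jaw":-1},{"dp":[-0.011,0.005,0.2],"turn":-0.001,"jaw":-1},{"dp":[-0.011,0.005,0.29],"turn":-0.001,"jaw":-1},{"dp":[-0.011,0.005,0.32],"turn":-0.001,"jaw":-1},{"dp":[-0.011,0.005,0.32],"turn":-0.001,"jaw":-1}]'; python3 plan.py .436 -.291 .042 8.75
```

```text
time_s: 8.23
tool_pos: [0.4376, -0.2909, 0.1949]
ee_rot: [0.651, 0.759, -0.005, -0.011]
contact_force: [0.2, 0.0, 0.4]
grip_width: 0.0854
8.23 [ 0.4376 -0.2909  0.1949] [ 0.651  0.759 -0.005 -0.011] F [0.2 0.  0.4] g 0.0854
grasp [ 0.4341 -0.2899  0.0399] yaw 8.73
dp [-0.0035  0.0041 -0.0053] turn -0.0001 rows 0.1
```

```bash
python3 -m inch '[{"dp":[-0.003,0.004,-0.005],"turn":0,"jaw":0},{"dp":[-0.003,0.004,-0.005],"turn":0,"jaw":0.3},{"dp":[-0.003,0.004,-0.005],"turn":0,"jaw":0.5},{"dp":[-0.003,0.004,-0.005],"turn":0,"jaw":1},{"dp":[-0.003,0.004,-0.005],"turn":0,"jaw":1}]' 40; python3 -m inch '[{"dp":[0,0,0],"turn":0,"jaw":1},{"dp":[0,0,0],"turn":0,"jaw":1},{"dp":[0,0,0],"turn":0,"jaw":1}]'; python3 plan.py .436 -.291 .14 8.75
```

```text
time_s: 8.65
tool_pos: [0.4399, -0.292, 0.1981]
ee_rot: [0.651, 0.759, -0.004, -0.01]
contact_force: [-0.9, 0.2, -0.6]
grip_width: 0.0256
time_s: 8.9
tool_pos: [0.44, -0.292, 0.1984]
ee_rot: [0.651, 0.759, -0.004, -0.01]
contact_force: [-0.8, 0.6, 3.4]
grip_width: 0.0232
8.9 [ 0.44   -0.292   0.1984] [ 0.651  0.759 -0.004 -0.01 ] F [-0.8  0.6  3.4] g 0.0232
grasp [ 0.437  -0.2909  0.0434] yaw 8.75
dp [ 0.0025 -0.0068 -0.2414] turn -0.0 rows 2.3
```

```bash
python3 -m inch '[{"dp":[0,0,-0.1],"turn":0,"jaw":1},{"dp":[0,0,-0.2],"turn":0,"jaw":1},{"dp":[0,0,-0.28],"turn":0,"jaw":1},{"dp":[0,0,-0.28],"turn":0,"jaw":1}]'; python3 plan.py .455 -.032 .155 -8.8
```

```text
time_s: 9.23
tool_pos: [0.4434, -0.2944, 0.3159]
ee_rot: [0.651, 0.759, -0.002, -0.006]
contact_force: [1.2, -1.3, -3.8]
grip_width: 0.0237
9.23 [ 0.4434 -0.2944  0.3159] [ 0.651  0.759 -0.002 -0.006] F [ 1.2 -1.3 -3.8] g 0.0237
grasp [ 0.4415 -0.2938  0.1609] yaw 8.7
dp [0.6417 0.1324 0.0172] turn 0.0972 rows 6.3
```

```bash
python3 -m inch '[{"dp":[0.64,0.13,0],"turn":0.097,"jaw":1},{"dp":[0.64,0.13,0],"turn":0.097,"jaw":1},{"dp":[0.64,0.13,0],"turn":0.097,"jaw":1},{"dp":[0.64,0.13,0],"turn":0.097,"jaw":1},{"dp":[0.64,0.13,0],"turn":0.097,"jaw":1}]'; python3 plan.py .455 -.032 .155 -8.8
```

```text
time_s: 9.65
tool_pos: [0.4513, -0.1122, 0.3143]
ee_rot: [0.76, 0.65, -0.003, -0.006]
contact_force: [0.9, 0.6, -3.9]
grip_width: 0.0232
9.65 [ 0.4513 -0.1122  0.3143] [ 0.76   0.65  -0.003 -0.006] F [ 0.9  0.6 -3.9] g 0.0232
grasp [ 0.4493 -0.1115  0.1593] yaw -8.96
dp [ 0.1985 -0.0168  0.0113] turn -0.0009 rows 1.9
```

```bash
python3 -m inch '[{"dp":[0.1,-0.015,0],"turn":-0.001,"jaw":1},{"dp":[0.18,-0.015,0],"turn":-0.001,"jaw":1},{"dp":[0.198,-0.015,0],"turn":-0.001,"jaw":1},{"dp":[0.198,-0.015,0],"turn":-0.001,"jaw":1},{"dp":[0.198,-0.015,0],"turn":-0.001,"jaw":1}]'; python3 - <<'E'
from h import *
st(); im,d,P=grab('wrist'); np.savez('w4.npz',im=im,d=d,P=P)
hsv=cv2.cvtColor(im,cv2.COLOR_BGR2HSV); b=(cv2.inRange(hsv,(15,100,60),(30,255,255))>0)&(d>0)&(np.abs(P[...,2]-.041)<.006)
k,l,s,c=cv2.connectedComponentsWithStats(b.astype(np.uint8))
for i in range(1,k):
  if s[i,4]>60: p=P[l==i]; print(c[i],s[i],p.mean(0).round(4),cv2.minAreaRect((p[:,:2]*1000).astype(np.float32)))
cv2.imwrite('pics/e.png',im)
E
```

```text
time_s: 10.07
tool_pos: [0.4574, -0.0331, 0.3139]
ee_rot: [0.759, 0.651, -0.004, -0.006]
contact_force: [-0.3, -0.5, -3.7]
grip_width: 0.0231
10.07 [ 0.4574 -0.0331  0.3139] [ 0.759  0.651 -0.004 -0.006] F [-0.3 -0.5 -3.7] g 0.0231
[403.24683544 193.64978903] [394 148  18  92 474] [ 0.5917 -0.0521  0.0409] ((591.3406982421875, -54.71409606933594), (90.42884826660156, 6.166955947875977), 81.13427734375)
```

View pics/e.png

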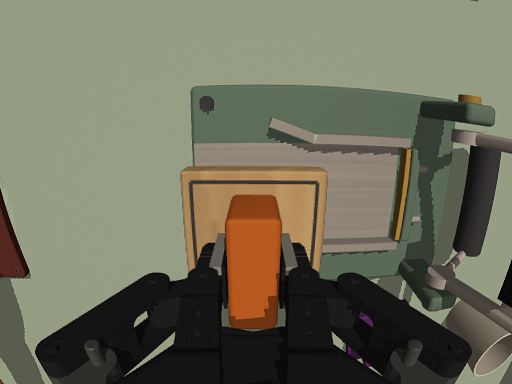

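The die is held square, the channel is free, and the pad is at (403,194), where it was before, so the jig hasn't moved. I'll check the die's offset in the hand.

```bash
python3 - <<'E'
from h import *
z=np.load('w4.npz'); im,d,P=z['im'],z['d'],z['P']; hsv=cv2.cvtColor(im,cv2.COLOR_BGR2HSV)
m=(cv2.inRange(hsv,(5,170,80),(14,255,255))>0)&(d>0); zt=np.percentile(P[m][:,2],95); t=P[m&(P[...,2]>zt-.006)&(P[...,2]<zt+.01)]
print('handle',zt,cv2.minAreaRect((t[:,:2]*1000).astype(np.float32)))
zb=zt-.04; m=(hsv[...,1]>60)&(hsv[...,0]>8)&(hsv[...,0]<25)&(abs(P[...,2]-zb)<.006)&(d>0)
m[280:]=0; t=P[m]; print('board',len(t),zb)
u0=t[:,:2]; Y=np.radians(-8.9); X=np.array([np.cos(Y),np.sin(Y)]); N=np.array([-X[1],X[0]]); O=np.array([.5915,-.0535])
print('board along x',np.percentile((u0-O)@X,[.5,99.5]).round(4),'y max',np.percentile((u0-O)@N,[.5,99.5]).round(4))
# board left/right edge direction from top edge pixels
top=[P[np.nonzero(m[:,u])[0].min()+2,u] for u in range(195,315,5) if m[:,u].any()]
top=np.array(top); l=cv2.fitLine(top[:,:2].astype(np.float32),cv2.DIST_HUBER,0,.001,.001).ravel(); print('die x heading',np.degrees(np.arctan2(l[1],l[0])),'y of edge',np.median((top[:,:2]-O)@N))
# strips: z about .042, grey
m=(abs(P[...,2]-.042)<.003)&(hsv[...,1]<50)&(d>0); q=(P[m][:,:2]-O); a=q@X; n=q@N
for lo in (-.08,-.06,-.04,-.02): 
    k=(a>lo)&(a<lo+.02)&(abs(n)<.08); print(lo,[ (len(w),w.min().round(4),w.max().round(4)) for w in (n[k&(n>0)],n[k&(n<0)]) if len(w)>3])
E
python3 plan.py .4657 -.0338 .078 -8.9
```

```text
handle 0.17224059991235022 ((455.46881103515625, -32.65069580078125), (60.303550720214844, 23.74795150756836), 81.1134262084961)
board 7819 0.1322405999123502
board along x [-0.1773 -0.0984] y max [-0.0174  0.0409]
die x heading -8.700611 y of edge 0.04019504025397219
-0.08 [(217, np.float64(0.0452), np.float64(0.0535)), (141, np.float64(-0.0545), np.float64(-0.0458))]
-0.06 [(208, np.float64(0.0453), np.float64(0.0537)), (176, np.float64(-0.0548), np.float64(-0.0459))]
-0.04 [(197, np.float64(0.0454), np.float64(0.054)), (158, np.float64(-0.0543), np.float64(-0.046))]
-0.02 [(188, np.float64(0.0455), np.float64(0.054)), (151, np.float64(-0.0538), np.float64(-0.0457))]
10.12 [ 0.4574 -0.034   0.314 ] [ 0.759  0.651 -0.004 -0.006] F [ 0.5 -0.1 -4.3] g 0.0233
grasp [ 0.4553 -0.0334  0.159 ] yaw -8.83
dp [0.0027 0.0288 0.202 ] turn 0.0004 rows 2.0
```

```bash
python3 -m inch '[{"dp":[0.002,0.03,0.08],"turn":0,"jaw":1},{"dp":[0.002,0.03,0.15],"turn":0,"jaw":1},{"dp":[0.002,0.03,0.19],"turn":0,"jaw":1},{"dp":[0.002,0.03,0.205],"turn":0,"jaw":1},{"dp":[0.002,0.03,0.205],"turn":0,"jaw":1}]'; python3 plan.py .4657 -.0338 .073 -8.9
```

```text
time_s: 10.53
tool_pos: [0.4675, -0.0362, 0.2306]
ee_rot: [0.76, 0.65, -0.006, -0.006]
contact_force: [-1.4, -0.2, -3.0]
grip_width: 0.0234
10.53 [ 0.4675 -0.0362  0.2306] [ 0.76   0.65  -0.006 -0.006] F [-1.4 -0.2 -3. ] g 0.0234
grasp [ 0.465  -0.0359  0.0757] yaw -8.98
dp [0.0054 0.0011 0.0066] turn -0.0004 rows 0.1
```

```bash
python3 -m inch '[{"dp":[0.005,0,0.003],"turn":0,"jaw":1},{"dp":[0.005,0,0.006],"turn":0,"jaw":1},{"dp":[0.005,0,0.006],"turn":0,"jaw":1}]'; python3 plan.py .54 -.0454 .073 -8.9
```

```text
time_s: 10.78
tool_pos: [0.4682, -0.0343, 0.229]
ee_rot: [0.76, 0.65, -0.005, -0.006]
contact_force: [-0.4, 0.1, -3.6]
grip_width: 0.0233
10.78 [ 0.4682 -0.0343  0.229 ] [ 0.76   0.65  -0.005 -0.006] F [-0.4  0.1 -3.6] g 0.0233
grasp [ 0.4659 -0.0339  0.074 ] yaw -8.98
dp [ 0.0005  0.1875 -0.0003] turn -0.0005 rows 1.8
```

```bash
python3 -m inch '[{"dp":[0,0.03,0],"turn":0,"jaw":1},{"dp":[0,0.06,0],"turn":0,"jaw":1},{"dp":[0,0.095,0],"turn":0,"jaw":1},{"dp":[0,0.13,0],"turn":0,"jaw":1},{"dp":[0,0.15,0],"turn":0,"jaw":1}]'; python3 plan.py .5462 -.0464 .073 -8.9
```

```text
time_s: 11.2
tool_pos: [0.5291, -0.0436, 0.229]
ee_rot: [0.76, 0.65, -0.004, -0.005]
contact_force: [0.9, -0.6, -3.0]
grip_width: 0.0233
11.2 [ 0.5291 -0.0436  0.229 ] [ 0.76   0.65  -0.004 -0.005] F [ 0.9 -0.6 -3. ] g 0.0233
grasp [ 0.5271 -0.0432  0.0741] yaw -8.95
dp [-0.0005  0.0485  0.002 ] turn -0.0003 rows 0.5
```

```bash
python3 -m inch '[{"dp":[0,0.01,0.002],"turn":0,"jaw":1},{"dp":[0,0.02,0.003],"turn":0,"jaw":1},{"dp":[0,0.03,0.004],"turn":0,"jaw":1},{"dp":[0,0.038,0.004],"turn":0,"jaw":1},{"dp":[0,0.038,0.004],"turn":0,"jaw":1}]'; python3 plan.py .5462 -.0464 .073 -8.9
```

```text
time_s: 11.62
tool_pos: [0.5436, -0.0462, 0.2285]
ee_rot: [0.76, 0.65, -0.004, -0.006]
contact_force: [-11.9, 0.6, 15.7]
grip_width: 0.0233
11.62 [ 0.5436 -0.0462  0.2285] [ 0.76   0.65  -0.004 -0.006] F [-11.9   0.6  15.7] g 0.0233
grasp [ 0.5415 -0.0456  0.0735] yaw -8.97
dp [-0.0002  0.012   0.0011] turn -0.0004 rows 0.1
```

```bash
python3 -m inch '[{"dp":[0,0.002,0],"turn":0,"jaw":1},{"dp":[0,0.005,0],"turn":0,"jaw":1},{"dp":[0,0.008,0],"turn":0,"jaw":1},{"dp":[0,0.01,0],"turn":0,"jaw":1}]'; python3 plan.py .5462 -.0464 .073 -8.9
```

```text
time_s: 11.95
tool_pos: [0.5474, -0.0468, 0.2286]
ee_rot: [0.76, 0.65, -0.004, -0.007]
contact_force: [-5.9, 0.5, 6.1]
grip_width: 0.0235
11.95 [ 0.5474 -0.0468  0.2286] [ 0.76   0.65  -0.004 -0.007] F [-5.9  0.5  6.1] g 0.0235
grasp [ 0.5451 -0.0461  0.0736] yaw -8.96
dp [-0.0003  0.0029  0.0015] turn -0.0003 rows 0.0
```

```bash
python3 -m inch '[{"dp":[0,0.001,-0.001],"turn":0,"jaw":1},{"dp":[0,0.003,-0.001],"turn":0,"jaw":1},{"dp":[0,0.004,-0.001],"turn":0,"jaw":1},{"dp":[0,0.004,-0.001],"turn":0,"jaw":1}]'; python3 plan.py .5462 -.0464 .073 -8.9
```

```text
time_s: 12.28
tool_pos: [0.5491, -0.0471, 0.2288]
ee_rot: [0.76, 0.65, -0.004, -0.006]
contact_force: [0.3, -0.2, -2.8]
grip_width: 0.0232
12.28 [ 0.5491 -0.0471  0.2288] [ 0.76   0.65  -0.004 -0.006] F [ 0.3 -0.2 -2.8] g 0.0232
grasp [ 0.5468 -0.0464  0.0738] yaw -8.96
dp [-0.0003 -0.0015  0.0021] turn -0.0003 rows 0.0
```

```bash
python3 -m inch '[{"dp":[0,0.001,0],"turn":0,"jaw":1},{"dp":[0,0.002,0],"turn":0,"jaw":1},{"dp":[0,0.002,0],"turn":0,"jaw":1}]';python3 -m inch '[{"dp":[0,0.001,0],"turn":0,"jaw":1},{"dp":[0,0.001,0],"turn":0,"jaw":1}]'
```

```text
time_s: 12.53
tool_pos: [0.5499, -0.0471, 0.2287]
ee_rot: [0.76, 0.65, -0.004, -0.006]
contact_force: [-0.5, 0.9, -2.1]
grip_width: 0.0236
time_s: 12.7
tool_pos: [0.5504, -0.0472, 0.2287]
ee_rot: [0.76, 0.65, -0.004, -0.006]
contact_force: [-0.0, 0.2, -2.3]
grip_width: 0.0236
```

```bash
python3 -m inch '[{"dp":[0,0.001,0],"turn":0,"jaw":1},{"dp":[0,0.002,0],"turn":0,"jaw":1},{"dp":[0,0.002,0],"turn":0,"jaw":1}]';python3 -m inch '[{"dp":[0,0.001,0],"turn":0,"jaw":1},{"dp":[0,0.001,0],"turn":0,"jaw":1}]'
```

```text
time_s: 12.95
tool_pos: [0.5513, -0.0473, 0.2287]
ee_rot: [0.76, 0.65, -0.004, -0.006]
contact_force: [-1.8, 1.0, -2.5]
grip_width: 0.0235
time_s: 13.12
tool_pos: [0.5517, -0.0474, 0.2288]
ee_rot: [0.76, 0.65, -0.004, -0.006]
contact_force: [-1.1, -0.3, -2.5]
grip_width: 0.0237
```

```bash
python3 -m inch '[{"dp":[0,0.001,0],"turn":0,"jaw":1},{"dp":[0,0.001,0],"turn":0,"jaw":1}]';python3 -m inch '[{"dp":[0,0.001,0],"turn":0,"jaw":1},{"dp":[0,0.001,0],"turn":0,"jaw":1}]'
```

```text
time_s: 13.28
tool_pos: [0.552, -0.0475, 0.2287]
ee_rot: [0.76, 0.65, -0.004, -0.007]
contact_force: [-2.9, 0.2, 0.0]
grip_width: 0.0234
time_s: 13.45
tool_pos: [0.5522, -0.0476, 0.2287]
ee_rot: [0.76, 0.65, -0.004, -0.007]
contact_force: [-4.7, 0.2, 1.7]
grip_width: 0.0233
```

```bash
python3 -m inch '[{"dp":[0,0.001,0],"turn":0,"jaw":1},{"dp":[0,0.001,0],"turn":0,"jaw":1}]';python3 -m inch '[{"dp":[0,0.0015,0],"turn":0,"jaw":1},{"dp":[0,0.0015,0],"turn":0,"jaw":1}]'
```

```text
time_s: 13.62
tool_pos: [0.5523, -0.0476, 0.2287]
ee_rot: [0.76, 0.65, -0.005, -0.007]
contact_force: [-4.1, 0.5, 3.6]
grip_width: 0.0236
time_s: 13.78
tool_pos: [0.5526, -0.0477, 0.2287]
ee_rot: [0.76, 0.65, -0.005, -0.008]
contact_force: [-6.5, 0.4, 2.9]
grip_width: 0.0236
```

```bash
python3 -m inch '[{"dp":[0,0.002,-0.0005],"turn":0,"jaw":1},{"dp":[0,0.002,-0.0005],"turn":0,"jaw":1},{"dp":[0,0.002,-0.0005],"turn":0,"jaw":1}]'; python3 plan.py .55 -.047 .0735 -8.9
```

```text
time_s: 14.03
tool_pos: [0.5529, -0.0478, 0.2288]
ee_rot: [0.76, 0.65, -0.006, -0.008]
contact_force: [-8.1, 0.8, 3.2]
grip_width: 0.0236
14.03 [ 0.5529 -0.0478  0.2288] [ 0.76   0.65  -0.006 -0.008] F [-8.1  0.8  3.2] g 0.0236
grasp [ 0.5499 -0.0469  0.0738] yaw -8.93
dp [-0.0002  0.0002  0.0008] turn -0.0002 rows 0.0
```

```bash
python3 -m inch '[{"dp":[0,0.0025,-0.0005],"turn":0,"jaw":1},{"dp":[0,0.0025,-0.0005],"turn":0,"jaw":1},{"dp":[0,0.0025,-0.0005],"turn":0,"jaw":1},{"dp":[0,0.0025,-0.0005],"turn":0,"jaw":1},{"dp":[0,0.0025,-0.0005],"turn":0,"jaw":1}]'; python3 plan.py .55 -.047 .0735 -8.9
```

```text
time_s: 14.45
tool_pos: [0.5533, -0.0479, 0.2289]
ee_rot: [0.76, 0.65, -0.006, -0.009]
contact_force: [-8.7, 1.2, 3.7]
grip_width: 0.0234
14.45 [ 0.5533 -0.0479  0.2289] [ 0.76   0.65  -0.006 -0.009] F [-8.7  1.2  3.7] g 0.0234
grasp [ 0.55   -0.0469  0.0739] yaw -8.92
dp [-0.0002 -0.      0.001 ] turn -0.0001 rows 0.0
```

```bash
H='x'; python3 -m inch '[{"dp":[0,0.0025,0],"turn":0,"jaw":1},{"dp":[0,0.0025,0],"turn":0,"jaw":1},{"dp":[0,0.0025,0],"turn":0,"jaw":1},{"dp":[0,0.0025,0],"turn":0,"jaw":1},{"dp":[0,0.0025,0],"turn":0,"jaw":1}]'; python3 -m inch '[{"dp":[0,0.0015,0],"turn":0,"jaw":1},{"dp":[0,0.0015,0],"turn":0,"jaw":1},{"dp":[0,0.0015,0],"turn":0,"jaw":1},{"dp":[0,0.0015,0],"turn":0,"jaw":1},{"dp":[0,0.0015,0],"turn":0,"jaw":1}]'; python3 plan.py .55 -.047 .0735 -8.9
```

```text
time_s: 14.87
tool_pos: [0.5537, -0.0481, 0.2289]
ee_rot: [0.76, 0.65, -0.007, -0.01]
contact_force: [-9.0, 0.6, 6.8]
grip_width: 0.0235
time_s: 15.28
tool_pos: [0.554, -0.0481, 0.229]
ee_rot: [0.76, 0.65, -0.007, -0.011]
contact_force: [-7.5, 1.0, 4.1]
grip_width: 0.0236
15.28 [ 0.554  -0.0481  0.229 ] [ 0.76   0.65  -0.007 -0.011] F [-7.5  1.   4.1] g 0.0236
grasp [ 0.5502 -0.047   0.074 ] yaw -8.92
dp [-0.     -0.0004  0.0013] turn -0.0001 rows 0.0
```

```bash
python3 -m inch '[{"dp":[0,0,0],"turn":0,"jaw":1},{"dp":[0,0,0],"turn":0,"jaw":0.5},{"dp":[0,0,0],"turn":0,"jaw":0.2},{"dp":[0,0,0],"turn":0,"jaw":0},{"dp":[0,0,0],"turn":0,"jaw":0}]'; python3 -m inch '[{"dp":[0,0,-0.03],"turn":0,"jaw":0},{"dp":[0,0,-0.1],"turn":0,"jaw":0},{"dp":[0,0,-0.2],"turn":0,"jaw":0},{"dp":[0,0,-0.25],"turn":0,"jaw":0}]'; python3 plan.py .43 -.03 .2 -8.9
```

```text
time_s: 15.7
tool_pos: [0.5544, -0.0482, 0.2293]
ee_rot: [0.76, 0.65, -0.006, -0.01]
contact_force: [-0.2, -0.9, 0.2]
grip_width: 0.0431
time_s: 16.03
tool_pos: [0.5576, -0.0497, 0.3338]
ee_rot: [0.76, 0.65, -0.005, -0.009]
contact_force: [1.2, -0.3, 0.7]
grip_width: 0.0427
16.03 [ 0.5576 -0.0497  0.3338] [ 0.76   0.65  -0.005 -0.009] F [ 1.2 -0.3  0.7] g 0.0427
grasp [ 0.5547 -0.0486  0.1788] yaw -8.98
dp [-0.0025 -0.3161 -0.0467] turn -0.0005 rows 3.1
```

```bash
python3 -m inch '[{"dp":[0,-0.1,-0.05],"turn":0,"jaw":0},{"dp":[0,-0.2,-0.05],"turn":0,"jaw":0},{"dp":[0,-0.3,-0.05],"turn":0,"jaw":0},{"dp":[0,-0.31,-0.05],"turn":0,"jaw":0},{"dp":[0,-0.31,-0.05],"turn":0,"jaw":0}]'; python3 - <<'E'
from h import *
st(); im,d,P=grab('wrist'); hsv=cv2.cvtColor(im,cv2.COLOR_BGR2HSV)
O=np.array([.5915,-.0535]);Y=np.radians(-8.9); X=np.array([np.cos(Y),np.sin(Y)]); N=np.array([-X[1],X[0]])
m=(cv2.inRange(hsv,(5,170,80),(14,255,255))>0)&(d>0)
t=P[m&(P[...,2]>.081)&(P[...,2]<.092)]; print('handle top z',np.percentile(P[m][:,2],[50,97]).round(4))
r=cv2.minAreaRect((t[:,:2]*1000).astype(np.float32)); c=np.array(r[0])/1000-O; print(r,'in pad frame',(c@X).round(4),(c@N).round(4))
b=(cv2.inRange(hsv,(15,20,40),(32,255,255))>0)&(abs(P[...,2]-.046)<.004)&(d>0); q=(P[b][:,:2]-O); a=q@X;n=q@N; k=(a<0)&(a>-.1)&(abs(n)<.05); print('board x',np.percentile(a[k],[1,99]).round(4),'y',np.percentile(n[k],[1,99]).round(4))
s,d2,P2=grab('scene'); cv2.imwrite('pics/f.png',np.hstack([cv2.resize(im,(400,300)),cv2.resize(s[90:240,180:380],(400,300))]))
E
```

```text
time_s: 16.45
tool_pos: [0.4338, -0.0308, 0.3577]
ee_rot: [0.76, 0.65, -0.002, -0.01]
contact_force: [0.6, 0.6, 0.4]
grip_width: 0.0425
16.45 [ 0.4338 -0.0308  0.3577] [ 0.76   0.65  -0.002 -0.01 ] F [0.6 0.6 0.4] g 0.0425
handle top z [0.0854 0.087 ]
((549.0628051757812, -46.734283447265625), (59.26511001586914, 23.335681915283203), 80.76427459716797) in pad frame -0.043 0.0001
board x [-0.0847 -0.0033] y [-0.049   0.0492]
```

View pics/f.png

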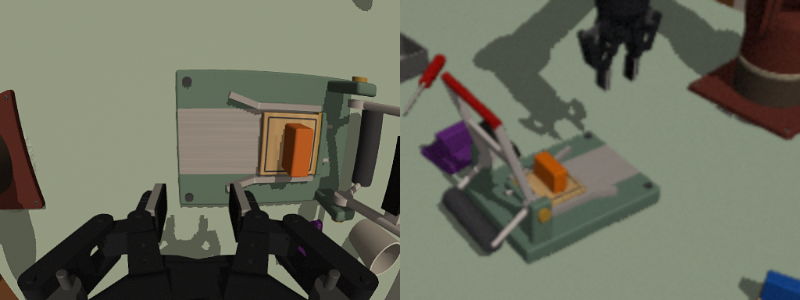

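The last view shows the die flat against the pad at wrist (292,145). It is centred and square, and the hold-down stands open on its rest. The arm is clear, so I'm handing in.

```bash
python3 -c "
from cell import arm
print(arm.finish_job())"
```

```text
the job is handed in; nothing more can be done
None
```

I opened the hold-down, put the orange-handled die home against the brass pad, and handed the job in at about 16.5 s of the 67 s allowed. `finish_job` reports no verdict, so what follows is from my own checks.

- **Hold-down:** I lifted the red bar over in the closed jaws at about 1 rad/s and eased it onto its rest. After I let go, the last picture shows it standing open by itself. I did not measure its angle after letting go; in the jaws it came to about 1.90 rad.
- **Die:** I slid it home and pressed it on the pad with about 7 to 9 N at the wrist for over a second. Part of that force is friction on the bed.
- **Last check of the die:**
  - The handle centre is 43 mm in front of the pad's centre line, which puts the origin about 46 mm in front of the fence block.
  - It is within about 1 mm of the middle of the channel and square to about 0.3°.
  - The top of the handle is at 0.0865 m, as it should be with the die flat on the bed.
- **Jig and other things:** The brass pad measured within about 1.5 mm of its first position before I slid the die in. I did not measure it again after pressing. I touched none of the other things.

**What went less well:**
- The bar slid about 9 mm towards the fingertips during the lift.
- There were short force peaks on the bar, about 34 N while gripping it and about 27 N on meeting the rest.
- The tool ended tilted by roughly 0.02 rad.

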